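Checking the jar lids on the shop board

ROBOT

A 6-joint arm with a two-finger parallel gripper is mounted at the origin on the work surface. World frame = base frame: x ahead of the robot, y to its left, z up, the work surface at z = 0. Lengths are in m, angles in rad, forces in N, time in s.
With the tool pointing down it reaches from about 0.325 to 0.85 m from the base axis. Payload 15.5 kg.
Tool frame: the origin (TCP) lies at the very end of the fingers, on their centre line; the grasp point (between the pads) lies 19 mm behind it; z points along the fingers, y is the line along which they close (so a half turn about z gives the same grasp; the last joint's range is limited). The gripper opens to 91 mm and grips with 3 to 60 N. Pads are 32 mm wide; open, the fingers measure 118 mm over their backs; the gripper's body (76 mm by 178 mm) begins 60 mm behind the grasp point.
Start: joints at [-1.28, 0.494, 1.345, -0, 1.302, -0.096], TCP at [0.236, -0.579, 0.214] pointing down, gripper open.
Joint ranges: [-2.91, 2.91], [-0.82, 2.16], [0.22, 2.67], [-1.22, 4.37], [0.12, 2.79], [-3.08, 3.08]. Speed limits (rad/s): [1.89, 1.89, 2.57, 3.01, 3.01, 3.01].

INTERFACE

Orientations are given as a 3x3 rotation matrix whose columns are the frame's x, y, z axes.
In Python, from rig import get_obs, camera, camera_params, finish_job gives the robot as it stands. The module is installed in compiled form; this text tells all that it offers.
- The arm moves only by the tool play_rows, never from a script. Its argument "series" is a list of rows, each an object with "delta_pos": the shift along the tool's x, y, z in cm, a list of three; "turn": the turn, a rotation vector about the tool's x, y, z in degrees, a list of three; "fingers": the opening, from 0 (shut) to 1 (fully open). A call has 1 to 10 rows; each row shifts and turns the commanded pose from where the row before left it, along the tool's axes as they then stand; what a row does not reach is not made up. A row lasts 1/10 s, in which the tool goes at most 50 mm and 8.59 degrees, less where a joint would pass 70% of its speed; a pose out of reach is approached as far as the arm can. A call is refused whole if a number of a shift passes 5 or a number of a turn 8.59, either way. A call with a gripper value outside its range is refused whole. The fingers move at their own pace and stop on an object; the grip force is fixed at half the most. Time passes only in rows, so rows that do not move let the fingers close. It gives the time, the measured TCP pose, the force, the opening and the grip force at its end, in the units of the state.
- get_obs(): the state, without advancing time (a new reading comes with each control period).
- camera(name): name is "side" or "top"; returns (picture, depth): 384x512x3 uint8, red, green, blue; 384x512 float32, m along the optical axis (not along the pixel's ray), 0 where there is no reading.
- camera_params(name): a dict with "intrinsics" (3x3 intrinsics, pixels), "world_from_camera" (4x4, takes a point from camera to world coordinates). Camera axes: x right, y down, z forward; pixel columns grow to the right and rows downward; lengths in m; the calibration is good to about 2 mm. A picture is of the moment at which its call begins. camera_params takes no time and is no camera call.
- finish_job(): hands the job in; it is judged then, once.
The state is a dict: "time": time; "joint_pos": joint angles; "joint_vel": joint speeds; "joint_efforts": joint torques, N m; "ee_pos": TCP position; "ee_rot": TCP orientation; "wrist_force": force on the tool from outside, world axes, zero at the start; "wrist_torque": the same for the moment, N m; "opening": finger opening in m; "grip_force": force on a finger pad.
Only numpy, scipy, OpenCV 4.12 (cv2) and the standard library are available. Lean on these libraries where they do the work, as an engineer would, in place of code of your own. Each camera call takes 0.05 s, during which the arm holds its last target. There are 200 camera calls.

TASK

Check the seals of the three preserve jars on the board: with the fingertips press the springy raised panel in the middle of each lid lightly, just so that it gives, first on the tall slim jar, then on the wide low jar, last on the small jar. Let each panel come back up before pressing the next, do not press hard, and leave everything standing where it is: nothing is pushed along or lifted.

Things in the scene. Friction and masses are not known exactly. Their poses are not given: they have to be found in the camera images.
- board: fixed light wooden display board lying on the counter, 320 mm (its x) by 660 mm (its y) by 20 mm thick; origin at the centre of its underside on the counter, z up; its position and yaw vary. The three jars stand in a row along its y nearer the robot, in any order and about 200 mm apart; three small goods stand in a row behind them (its +x side)
- tall_jar: the tall slim jar: amber-brown preserve in glass, white paper band, steel lid; diameter 76 mm, 115 mm high to the lid's rim, about 0.6 kg, standing loose on the board; origin at the centre of its underside, z up
- wide_jar: the wide low jar: amber-brown preserve in glass, white paper band, steel lid; diameter 112 mm, 60 mm high to the lid's rim, about 0.65 kg, standing loose on the board; origin at the centre of its underside, z up
- small_jar: the small jar: amber-brown preserve in glass, white paper band, steel lid; diameter 62 mm, 75 mm high to the lid's rim, about 0.25 kg, standing loose on the board; origin at the centre of its underside, z up
- tall_spot (a point): centre of the top face of the round raised panel in the middle of the tall slim jar's lid: 44 mm across, standing 6 mm above the lid's rim, so 121 mm above the jar's underside and 141 mm above the counter when not pressed; it moves with the panel
- tall_lid (a joint): how far that panel of the tall slim jar is pressed down, 0 (at rest, up) to 0.006 m (flush with the rim); a spring brings it back up: it starts to give at 0.5 N, is 2 mm down at 2.5 N and fully down at 6.5 N, beyond which it is rigid
- wide_spot (a point): centre of the top face of the round raised panel in the middle of the wide low jar's lid: 44 mm across, standing 6 mm above the lid's rim, so 66 mm above the jar's underside and 86 mm above the counter when not pressed; it moves with the panel
- wide_lid (a joint): how far that panel of the wide low jar is pressed down, 0 (at rest, up) to 0.006 m (flush with the rim); a spring brings it back up: it starts to give at 0.5 N, is 2 mm down at 2.5 N and fully down at 6.5 N, beyond which it is rigid
- small_spot (a point): centre of the top face of the round raised panel in the middle of the small jar's lid: 40 mm across, standing 6 mm above the lid's rim, so 81 mm above the jar's underside and 101 mm above the counter when not pressed; it moves with the panel
- small_lid (a joint): how far that panel of the small jar is pressed down, 0 (at rest, up) to 0.006 m (flush with the rim); a spring brings it back up: it starts to give at 0.5 N, is 2 mm down at 2.5 N and fully down at 6.5 N, beyond which it is rigid
- cheese: bystander: small whole cheese, diameter 70 mm, 50 mm high, loose; origin at the centre of its underside
- carton: bystander: cream carton 45 x 60 mm, 102 mm high, loose; origin at the centre of its underside
- tag: bystander: blank yellow price card 75 mm wide and 60 mm high on a small wooden foot, loose; origin at the centre of its underside

How it is judged:
By the outcome, as a careful person would: the job done as asked, in the order asked, and still so for the second after the job is handed in, with the robot touching nothing.
It also fails if it takes over 48 s, if anything falls off the work surface, if the arm or the gripper's body presses on something with over 40 N, if the wrist force passes 120 N, or if a joint passes its speed limit or range.

## Working session

There is one attempt and no reset: what is moved stays moved. The work goes in short steps, Python scripts to look and compute and a tool call to move; the robot and the scene stay as the last step left them, time stands still between calls to the robot, and variables do not carry over. Pictures are saved under pics/ and viewed, at most 10 in all, crops included, and the job is handed in when it is done.

Besides the shell and the picture viewer there is one more tool, called after ">>>" as name([rows], argument=value, ...), one row to a line, values as JSON. play_rows: Moves the arm, as the interface text tells. Its arguments: {"type":"object","properties":{"series":{"type":"array","items":{"type":"object","properties":{"delta_pos":{"type":"array","items":{"type":"number"}},"turn":{"type":"array","items":{"type":"number"}},"fingers":{"type":"number"}}}}},"required":["series"]}

```bash
mkdir -p pics; python3 - <<'E'
from rig import *
import cv2,numpy as np
o=get_obs();print(o['time'],o['ee_pos'],o['ee_rot'],o['wrist_force'],o['opening'])
for n in('top','side'):
    p,d=camera(n);cv2.imwrite(f'pics/{n}.png',p[:,:,::-1]);np.savez(f'pics/{n}.npz',p=p,d=d)
    c=camera_params(n);print(n,c)
E
```

```text
0.0 [ 0.2356825  -0.57849656  0.21336578] [[ 9.26113121e-01  3.77245776e-01 -3.34146864e-04]
 [ 3.77245912e-01 -9.26112508e-01  1.06996637e-03]
 [ 9.41827025e-05 -1.11696543e-03 -9.99999372e-01]] [-0.51405514 -0.38596775 -0.16209355] 0.09126061753337542
top {'intrinsics': array([[428.34600267,   0.        , 263.04532656],
       [  0.        , 428.34600267, 194.55760807],
       [  0.        ,   0.        ,   1.        ]]), 'world_from_camera': array([[-0.01302928, -0.99498602,  0.09916174,  0.49060596],
       [-0.9991446 ,  0.01684749,  0.03776535,  0.01332088],
       [-0.03924662, -0.09858486, -0.99435443,  0.88717134],
       [ 0.        ,  0.        ,  0.        ,  1.        ]])}
side {'intrinsics': array([[363.25628782,   0.        , 258.93393516],
       [  0.        , 363.25628782, 189.62520519],
       [  0.        ,   0.        ,   1.        ]]), 'world_from_camera': array([[-0.9363953 , -0.22579702,  0.2686625 ,  0.33224503],
       [-0.35092743,  0.61053272, -0.70999982,  0.60066577],
       [-0.00371141, -0.75912154, -0.65093833,  0.63878295],
       [ 0.        ,  0.        ,  0.        ,  1.        ]])}
```

View pics/top.png

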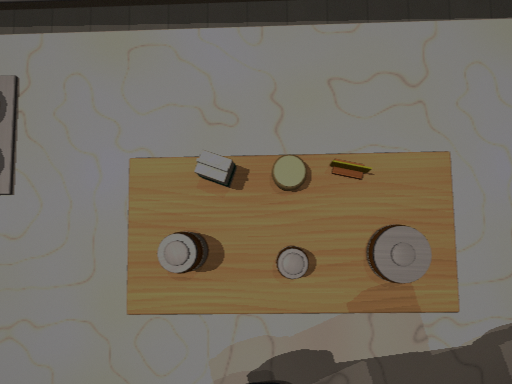

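View pics/side.png

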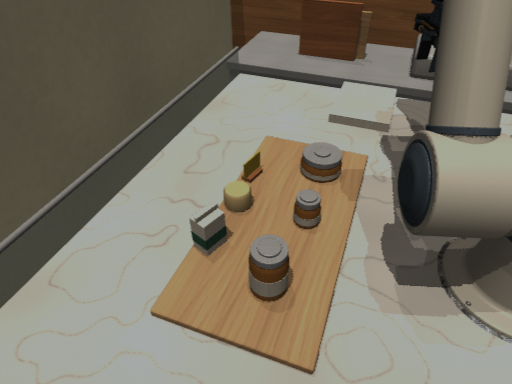

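The top view shows the tall jar's panel at about (177,253), the small jar's at (293,263) and the wide jar's at (403,254). The goods stand behind them, at rows of about 170. Next I'll refine these centres with an enlarged view and the depth image.

```bash
cat > h.py <<'E'
import numpy as np,cv2
from rig import *
def cloud(n,d):
    c=camera_params(n);K=c['intrinsics'];T=c['world_from_camera']
    v,u=np.mgrid[:384,:512]
    P=np.stack([(u-K[0,2])/K[0,0]*d,(v-K[1,2])/K[1,1]*d,d],-1)
    return P@T[:3,:3].T+T[:3,3]
def ray(n,u,v,z):
    c=camera_params(n);K=c['intrinsics'];T=c['world_from_camera']
    r=T[:3,:3]@np.array([(u-K[0,2])/K[0,0],(v-K[1,2])/K[1,1],1]);return T[:3,3]+r*(z-T[2,3])/r[2]
E
python3 - <<'E'
from h import *
G={'tall':(177,253,.141),'wide':(403,254,.086),'small':(293,263,.101)}
for n in('top','side'):
    f=np.load(f'pics/{n}.npz');W=cloud(n,f['d'])
    for k,(u,v,z) in G.items():
        g=ray('top',u,v,z); m=(np.hypot(W[...,0]-g[0],W[...,1]-g[1])<.05)&(f['d']>0)
        for nm,lo,hi in(('panel',-.0025,.02),('lid',-.012,.02)):
            q=W[m&(W[...,2]>z+lo)&(W[...,2]<z+hi)]
            if len(q)>5:
                c,r=cv2.minEnclosingCircle((q[:,:2]*1000).astype(np.float32));print(n,k,nm,g.round(4),np.round(c,1),round(r,1),len(q),'zmed',np.median(q[:,2]).round(4))
f=np.load('pics/top.npz')['p'][:,:,::-1]
s=np.hstack([cv2.resize(f[v-35:v+35,u-35:u+35],(260,260),interpolation=cv2.INTER_CUBIC) for u,v,_ in G.values()])
cv2.imwrite('pics/crop.png',s)
E
```

```text
top tall panel [0.4653 0.193  0.141 ] [463.8 188.3] 28.5 489 zmed 0.1411
top tall lid [0.4653 0.193  0.141 ] [466.  194.9] 34.9 1230 zmed 0.1366
top wide panel [ 0.4567 -0.2114  0.086 ] [ 457.5 -209.9] 47.7 469 zmed 0.0861
top wide lid [ 0.4567 -0.2114  0.086 ] [ 456.7 -211.4] 50.0 2348 zmed 0.0809
top small panel [ 0.4435 -0.0095  0.101 ] [443.4  -6.8] 22.3 369 zmed 0.1012
top small lid [ 0.4435 -0.0095  0.101 ] [442.7  -9.5] 27.8 735 zmed 0.0985
side tall panel [0.4653 0.193  0.141 ] [467.5 195.3] 22.5 348 zmed 0.1402
side tall lid [0.4653 0.193  0.141 ] [469.  195.8] 35.8 956 zmed 0.1351
side wide panel [ 0.4567 -0.2114  0.086 ] [ 459.8 -210.8] 21.9 115 zmed 0.0853
side wide lid [ 0.4567 -0.2114  0.086 ] [ 456.7 -211.4] 49.9 636 zmed 0.0797
side small panel [ 0.4435 -0.0095  0.101 ] [445.4  -8.3] 20.0 153 zmed 0.1003
side small lid [ 0.4435 -0.0095  0.101 ] [445.2  -8.4] 28.6 350 zmed 0.0966
```

View pics/crop.png

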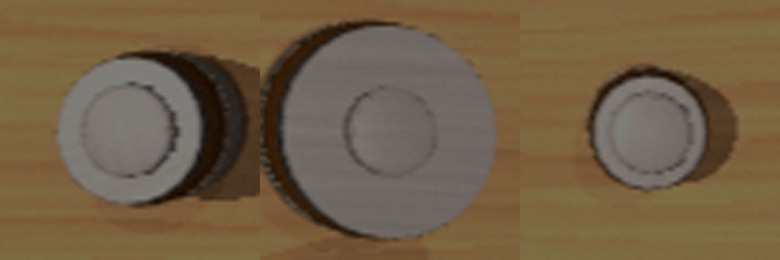

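The tall jar is at (0.466, 0.194), the wide jar at (0.458, -0.211) and the small jar at (0.4445, -0.009). I'll shut the fingers and move over the tall jar at a safe height.

>>> play_rows([
  {"delta_pos": [2.52, -3.14, 0], "turn": [0, 0, 0], "fingers": 0},
  {"delta_pos": [2.52, -3.14, 0], "turn": [0, 0, 0], "fingers": 0},
  {"delta_pos": [2.52, -3.14, 0], "turn": [0, 0, 0], "fingers": 0},
  {"delta_pos": [2.52, -3.14, 0], "turn": [0, 0, 0], "fingers": 0},
  {"delta_pos": [2.52, -3.14, 0], "turn": [0, 0, 0], "fingers": 0},
  {"delta_pos": [2.52, -3.14, 0], "turn": [0, 0, 0], "fingers": 0},
  {"delta_pos": [2.52, -3.14, 0], "turn": [0, 0, 0], "fingers": 0},
  {"delta_pos": [2.52, -3.14, 0], "turn": [0, 0, 0], "fingers": 0},
  {"delta_pos": [2.52, -3.14, 0], "turn": [0, 0, 0], "fingers": 0},
  {"delta_pos": [2.52, -3.14, 0], "turn": [0, 0, 0], "fingers": 0},
])

```text
time: 1.1
ee_pos: [0.3507, -0.1914, 0.2139]
ee_rot: [[0.926, 0.377, -0.0], [0.377, -0.926, 0.0], [-0.0, -0.0, -1.0]]
wrist_force: [0.0, 0.2, 0.1]
opening: 0.0141
grip_force: 0.0
```

>>> play_rows([
  {"delta_pos": [2.52, -3.14, 0], "turn": [0, 0, 0], "fingers": 0},
  {"delta_pos": [2.52, -3.14, 0], "turn": [0, 0, 0], "fingers": 0},
  {"delta_pos": [2.52, -3.14, 0], "turn": [0, 0, 0], "fingers": 0},
  {"delta_pos": [2.52, -3.14, 0], "turn": [0, 0, 0], "fingers": 0},
  {"delta_pos": [2.52, -3.14, 0], "turn": [0, 0, 0], "fingers": 0},
  {"delta_pos": [2.52, -3.14, 0], "turn": [0, 0, 0], "fingers": 0},
  {"delta_pos": [2.52, -3.14, 0], "turn": [0, 0, 0], "fingers": 0},
  {"delta_pos": [2.52, -3.14, 0], "turn": [0, 0, 0], "fingers": 0},
  {"delta_pos": [0, 0, 0], "turn": [0, 0, 0], "fingers": 0},
  {"delta_pos": [0, 0, 0], "turn": [0, 0, 0], "fingers": 0},
])

```text
time: 2.1
ee_pos: [0.4423, 0.1163, 0.2136]
ee_rot: [[0.925, 0.379, -0.001], [0.379, -0.925, -0.0], [-0.001, -0.0, -1.0]]
wrist_force: [-0.2, -1.0, 0.5]
opening: 0.0003
grip_force: 0.0
```

>>> play_rows([
  {"delta_pos": [2.56, -3.15, 0], "turn": [0, 0, 0], "fingers": 0},
  {"delta_pos": [2.56, -3.15, 0], "turn": [0, 0, 0], "fingers": 0},
  {"delta_pos": [0, 0, 2], "turn": [0, 0, 0], "fingers": 0},
  {"delta_pos": [0, 0, 2], "turn": [0, 0, 0], "fingers": 0},
  {"delta_pos": [0, 0, 1.4], "turn": [0, 0, 0], "fingers": 0},
  {"delta_pos": [0, 0, 0.4], "turn": [0, 0, 0], "fingers": 0},
  {"delta_pos": [0, 0, 0], "turn": [0, 0, 0], "fingers": 0},
  {"delta_pos": [0, 0, 0], "turn": [0, 0, 0], "fingers": 0},
  {"delta_pos": [0, 0, 0], "turn": [0, 0, 0], "fingers": 0},
])

```text
time: 3.0
ee_pos: [0.4668, 0.1932, 0.1567]
ee_rot: [[0.926, 0.377, 0.001], [0.377, -0.926, 0.0], [0.001, 0.0, -1.0]]
wrist_force: [0.3, -0.2, 0.4]
opening: 0.0006
grip_force: 0.0
```

```bash
python3 - <<'E'
from h import *
o=get_obs();print(o['ee_pos'],o['wrist_force'])
p,d=camera('side');g=p[215:315,205:335,::-1]
cv2.imwrite('pics/s2.png',cv2.resize(g,(780,600),interpolation=cv2.INTER_CUBIC))
E
```

```text
[0.46676396 0.19318466 0.15668592] [ 0.32825057 -0.19301635  0.3717775 ]
```

View pics/s2.png

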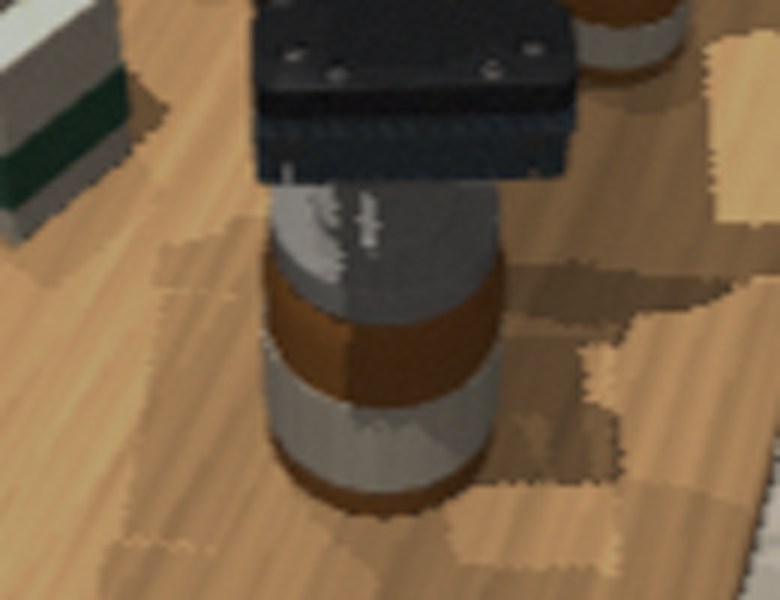

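The side view shows the gripper body centred over the tall jar and hiding the fingertips; there is no contact yet. Next I'll descend in small steps.

>>> play_rows([
  {"delta_pos": [0, 0, 0.8], "turn": [0, 0, 0], "fingers": 0},
  {"delta_pos": [0, 0, 0.4], "turn": [0, 0, 0], "fingers": 0},
  {"delta_pos": [0, 0, 0.1], "turn": [0, 0, 0], "fingers": 0},
  {"delta_pos": [0, 0, 0.1], "turn": [0, 0, 0], "fingers": 0},
  {"delta_pos": [0, 0, 0.1], "turn": [0, 0, 0], "fingers": 0},
  {"delta_pos": [0, 0, 0.1], "turn": [0, 0, 0], "fingers": 0},
  {"delta_pos": [0, 0, 0], "turn": [0, 0, 0], "fingers": 0},
  {"delta_pos": [0, 0, 0], "turn": [0, 0, 0], "fingers": 0},
])

```text
time: 3.85
ee_pos: [0.4663, 0.1934, 0.14]
ee_rot: [[0.926, 0.377, 0.0], [0.377, -0.926, 0.0], [0.0, -0.0, -1.0]]
wrist_force: [-0.8, 0.8, 2.4]
opening: 0.0006
grip_force: 0.8
```

>>> play_rows([
  {"delta_pos": [0, 0, 0.1], "turn": [0, 0, 0], "fingers": 0},
  {"delta_pos": [0, 0, 0.05], "turn": [0, 0, 0], "fingers": 0},
  {"delta_pos": [0, 0, 0], "turn": [0, 0, 0], "fingers": 0},
  {"delta_pos": [0, 0, 0], "turn": [0, 0, 0], "fingers": 0},
  {"delta_pos": [0, 0, 0], "turn": [0, 0, 0], "fingers": 0},
])

```text
time: 4.35
ee_pos: [0.4663, 0.1934, 0.1385]
ee_rot: [[0.926, 0.377, 0.0], [0.377, -0.926, 0.0], [0.0, -0.0, -1.0]]
wrist_force: [-1.5, 0.5, 3.4]
opening: 0.0006
grip_force: 1.6
```

>>> play_rows([
  {"delta_pos": [0, 0, 0.05], "turn": [0, 0, 0], "fingers": 0},
  {"delta_pos": [0, 0, 0], "turn": [0, 0, 0], "fingers": 0},
  {"delta_pos": [0, 0, 0], "turn": [0, 0, 0], "fingers": 0},
  {"delta_pos": [0, 0, 0], "turn": [0, 0, 0], "fingers": 0},
])

```text
time: 4.75
ee_pos: [0.4663, 0.1934, 0.138]
ee_rot: [[0.926, 0.377, 0.0], [0.377, -0.926, 0.0], [0.0, -0.0, -1.0]]
wrist_force: [-1.1, 0.7, 3.6]
opening: 0.0004
grip_force: 1.9
```

>>> play_rows([
  {"delta_pos": [0, 0, -0.2], "turn": [0, 0, 0], "fingers": 0},
  {"delta_pos": [0, 0, -0.3], "turn": [0, 0, 0], "fingers": 0},
  {"delta_pos": [0, 0, -1], "turn": [0, 0, 0], "fingers": 0},
  {"delta_pos": [0, 0, -2], "turn": [0, 0, 0], "fingers": 0},
  {"delta_pos": [0, 0, -2.5], "turn": [0, 0, 0], "fingers": 0},
  {"delta_pos": [0, 0, -1.0], "turn": [0, 0, 0], "fingers": 0},
  {"delta_pos": [0, 0, 0], "turn": [0, 0, 0], "fingers": 0},
  {"delta_pos": [0, 0, 0], "turn": [0, 0, 0], "fingers": 0},
])

```text
time: 5.55
ee_pos: [0.466, 0.1933, 0.2075]
ee_rot: [[0.926, 0.377, -0.0], [0.377, -0.926, -0.0], [-0.0, -0.0, -1.0]]
wrist_force: [-0.3, 0.2, -0.1]
opening: 0.0006
grip_force: 0.0
```

>>> play_rows([
  {"delta_pos": [-1.6, 3.71, 0], "turn": [0, 0, 0], "fingers": 0},
  {"delta_pos": [-1.6, 3.71, 0], "turn": [0, 0, 0], "fingers": 0},
  {"delta_pos": [-1.6, 3.71, 0], "turn": [0, 0, 0], "fingers": 0},
  {"delta_pos": [-1.6, 3.71, 0], "turn": [0, 0, 0], "fingers": 0},
  {"delta_pos": [-1.6, 3.71, 0], "turn": [0, 0, 0], "fingers": 0},
  {"delta_pos": [-1.6, 3.71, 0], "turn": [0, 0, 0], "fingers": 0},
  {"delta_pos": [-1.6, 3.71, 0], "turn": [0, 0, 0], "fingers": 0},
  {"delta_pos": [-1.6, 3.71, 0], "turn": [0, 0, 0], "fingers": 0},
  {"delta_pos": [-1.6, 3.71, 0], "turn": [0, 0, 0], "fingers": 0},
  {"delta_pos": [-1.6, 3.71, 0], "turn": [0, 0, 0], "fingers": 0},
])

```text
time: 6.55
ee_pos: [0.4572, -0.212, 0.2067]
ee_rot: [[0.926, 0.377, -0.002], [0.377, -0.926, 0.001], [-0.001, -0.002, -1.0]]
wrist_force: [1.2, 0.3, 0.3]
opening: 0.0002
grip_force: 0.0
```

>>> play_rows([
  {"delta_pos": [0, 0, 2.5], "turn": [0, 0, 0], "fingers": 0},
  {"delta_pos": [0, 0, 3], "turn": [0, 0, 0], "fingers": 0},
  {"delta_pos": [0, 0, 3], "turn": [0, 0, 0], "fingers": 0},
  {"delta_pos": [0, 0, 1.6], "turn": [0, 0, 0], "fingers": 0},
  {"delta_pos": [0, 0, 0.5], "turn": [0, 0, 0], "fingers": 0},
  {"delta_pos": [0, 0, 0], "turn": [0, 0, 0], "fingers": 0},
  {"delta_pos": [0, 0, 0], "turn": [0, 0, 0], "fingers": 0},
  {"delta_pos": [0, 0, 0], "turn": [0, 0, 0], "fingers": 0},
])

```text
time: 7.35
ee_pos: [0.4585, -0.2108, 0.1027]
ee_rot: [[0.926, 0.377, 0.001], [0.377, -0.926, -0.001], [0.001, 0.001, -1.0]]
wrist_force: [0.1, -0.8, 0.8]
opening: 0.0007
grip_force: 0.0
```

>>> play_rows([
  {"delta_pos": [0, 0, 0.8], "turn": [0, 0, 0], "fingers": 0},
  {"delta_pos": [0, 0, 0.4], "turn": [0, 0, 0], "fingers": 0},
  {"delta_pos": [0, 0, 0.1], "turn": [0, 0, 0], "fingers": 0},
  {"delta_pos": [0, 0, 0.1], "turn": [0, 0, 0], "fingers": 0},
  {"delta_pos": [0, 0, 0.1], "turn": [0, 0, 0], "fingers": 0},
  {"delta_pos": [0, 0, 0.1], "turn": [0, 0, 0], "fingers": 0},
  {"delta_pos": [0, 0, 0.1], "turn": [0, 0, 0], "fingers": 0},
  {"delta_pos": [0, 0, 0], "turn": [0, 0, 0], "fingers": 0},
  {"delta_pos": [0, 0, 0], "turn": [0, 0, 0], "fingers": 0},
])

```text
time: 8.25
ee_pos: [0.4581, -0.2106, 0.085]
ee_rot: [[0.926, 0.377, 0.0], [0.377, -0.926, -0.0], [0.0, 0.0, -1.0]]
wrist_force: [0.1, 1.0, 1.9]
opening: 0.0004
grip_force: 0.8
```

Contact at the same relative height as on the tall jar, so I'll go 2 mm more, as before.

>>> play_rows([
  {"delta_pos": [0, 0, 0.1], "turn": [0, 0, 0], "fingers": 0},
  {"delta_pos": [0, 0, 0.05], "turn": [0, 0, 0], "fingers": 0},
  {"delta_pos": [0, 0, 0.05], "turn": [0, 0, 0], "fingers": 0},
  {"delta_pos": [0, 0, 0], "turn": [0, 0, 0], "fingers": 0},
  {"delta_pos": [0, 0, 0], "turn": [0, 0, 0], "fingers": 0},
  {"delta_pos": [0, 0, 0], "turn": [0, 0, 0], "fingers": 0},
])

```text
time: 8.85
ee_pos: [0.4581, -0.2106, 0.083]
ee_rot: [[0.926, 0.377, 0.0], [0.377, -0.926, -0.0], [0.0, 0.0, -1.0]]
wrist_force: [0.4, -0.2, 3.9]
opening: 0.0005
grip_force: 1.8
```

>>> play_rows([
  {"delta_pos": [0, 0, -0.2], "turn": [0, 0, 0], "fingers": 0},
  {"delta_pos": [0, 0, -0.3], "turn": [0, 0, 0], "fingers": 0},
  {"delta_pos": [0, 0, -1], "turn": [0, 0, 0], "fingers": 0},
  {"delta_pos": [0, 0, -2], "turn": [0, 0, 0], "fingers": 0},
  {"delta_pos": [0, 0, -2.5], "turn": [0, 0, 0], "fingers": 0},
  {"delta_pos": [0, 0, -1.0], "turn": [0, 0, 0], "fingers": 0},
  {"delta_pos": [0, 0, 0], "turn": [0, 0, 0], "fingers": 0},
  {"delta_pos": [0, 0, 0], "turn": [0, 0, 0], "fingers": 0},
])

```text
time: 9.65
ee_pos: [0.4578, -0.2104, 0.1526]
ee_rot: [[0.926, 0.377, -0.0], [0.377, -0.926, 0.0], [-0.0, -0.0, -1.0]]
wrist_force: [0.6, -0.1, -0.1]
opening: 0.0005
grip_force: 0.0
```

>>> play_rows([
  {"delta_pos": [1.27, -3.83, 0], "turn": [0, 0, 0], "fingers": 0},
  {"delta_pos": [1.27, -3.83, 0], "turn": [0, 0, 0], "fingers": 0},
  {"delta_pos": [1.27, -3.83, 0], "turn": [0, 0, 0], "fingers": 0},
  {"delta_pos": [1.27, -3.83, 0], "turn": [0, 0, 0], "fingers": 0},
  {"delta_pos": [1.27, -3.83, 0], "turn": [0, 0, 0], "fingers": 0},
  {"delta_pos": [0, 0, 2], "turn": [0, 0, 0], "fingers": 0},
  {"delta_pos": [0, 0, 1.5], "turn": [0, 0, 0], "fingers": 0},
  {"delta_pos": [0, 0, 0], "turn": [0, 0, 0], "fingers": 0},
  {"delta_pos": [0, 0, 0], "turn": [0, 0, 0], "fingers": 0},
  {"delta_pos": [0, 0, 0], "turn": [0, 0, 0], "fingers": 0},
])

```text
time: 10.65
ee_pos: [0.4448, -0.0095, 0.1182]
ee_rot: [[0.926, 0.377, 0.0], [0.377, -0.926, 0.0], [0.0, 0.0, -1.0]]
wrist_force: [-0.1, 0.1, -0.8]
opening: 0.0005
grip_force: 0.0
```

>>> play_rows([
  {"delta_pos": [0, 0, 0.9], "turn": [0, 0, 0], "fingers": 0},
  {"delta_pos": [0, 0, 0.4], "turn": [0, 0, 0], "fingers": 0},
  {"delta_pos": [0, 0, 0.1], "turn": [0, 0, 0], "fingers": 0},
  {"delta_pos": [0, 0, 0.1], "turn": [0, 0, 0], "fingers": 0},
  {"delta_pos": [0, 0, 0.1], "turn": [0, 0, 0], "fingers": 0},
  {"delta_pos": [0, 0, 0.1], "turn": [0, 0, 0], "fingers": 0},
  {"delta_pos": [0, 0, 0.05], "turn": [0, 0, 0], "fingers": 0},
  {"delta_pos": [0, 0, 0], "turn": [0, 0, 0], "fingers": 0},
  {"delta_pos": [0, 0, 0], "turn": [0, 0, 0], "fingers": 0},
])

```text
time: 11.55
ee_pos: [0.4447, -0.0093, 0.1005]
ee_rot: [[0.926, 0.377, 0.0], [0.377, -0.926, -0.0], [0.0, 0.0, -1.0]]
wrist_force: [-0.1, -1.0, 1.0]
opening: 0.0003
grip_force: 0.6
```

>>> play_rows([
  {"delta_pos": [0, 0, 0.1], "turn": [0, 0, 0], "fingers": 0},
  {"delta_pos": [0, 0, 0.1], "turn": [0, 0, 0], "fingers": 0},
  {"delta_pos": [0, 0, 0.05], "turn": [0, 0, 0], "fingers": 0},
  {"delta_pos": [0, 0, 0], "turn": [0, 0, 0], "fingers": 0},
  {"delta_pos": [0, 0, 0], "turn": [0, 0, 0], "fingers": 0},
  {"delta_pos": [0, 0, 0], "turn": [0, 0, 0], "fingers": 0},
])

```text
time: 12.15
ee_pos: [0.4447, -0.0093, 0.098]
ee_rot: [[0.926, 0.377, 0.0], [0.377, -0.926, 0.0], [0.0, 0.0, -1.0]]
wrist_force: [0.3, -1.4, 4.1]
opening: 0.0002
grip_force: 1.8
```

>>> play_rows([
  {"delta_pos": [0, 0, -0.2], "turn": [0, 0, 0], "fingers": 0},
  {"delta_pos": [0, 0, -0.3], "turn": [0, 0, 0], "fingers": 0},
  {"delta_pos": [0, 0, -1], "turn": [0, 0, 0], "fingers": 0},
  {"delta_pos": [0, 0, -2.5], "turn": [0, 0, 0], "fingers": 0},
  {"delta_pos": [0, 0, -3], "turn": [0, 0, 0], "fingers": 0},
  {"delta_pos": [0, 0, -3], "turn": [0, 0, 0], "fingers": 0},
  {"delta_pos": [0, 0, -1], "turn": [0, 0, 0], "fingers": 0},
  {"delta_pos": [0, 0, 0], "turn": [0, 0, 0], "fingers": 0},
  {"delta_pos": [0, 0, 0], "turn": [0, 0, 0], "fingers": 0},
  {"delta_pos": [0, 0, 0], "turn": [0, 0, 0], "fingers": 0},
])

```text
time: 13.15
ee_pos: [0.4439, -0.0091, 0.2069]
ee_rot: [[0.926, 0.377, -0.002], [0.377, -0.926, 0.0], [-0.002, -0.001, -1.0]]
wrist_force: [0.4, 0.7, -0.5]
opening: 0.0002
grip_force: 0.0
```

```bash
python3 - <<'E'
from h import *
o=get_obs();print(o['time'],o['ee_pos'],o['wrist_force'])
p,d=camera('side');cv2.imwrite('pics/end.png',p[:,:,::-1])
W=cloud('side',d)
for k,(g,z) in {'tall':((.466,.194),.141),'wide':((.458,-.211),.086),'small':((.4445,-.009),.101)}.items():
    q=W[(np.hypot(W[...,0]-g[0],W[...,1]-g[1])<.05)&(abs(W[...,2]-z-.005)<.0075)]
    print(k,len(q),np.median(q[:,2]) if len(q) else 0,cv2.minEnclosingCircle((q[:,:2]*1000).astype(np.float32)) if len(q)>3 else 0)
E
```

```text
13.15 [ 0.44390928 -0.00913986  0.20690967] [ 0.36810229  0.7439265  -0.47161742]
tall 348 0.14024201908275083 ((468.0599670410156, 195.58969116210938), 22.160324096679688)
wide 47 0.08534192351971148 ((454.7384033203125, -212.07388305664062), 20.533241271972656)
small 155 0.10034473409795452 ((445.0724182128906, -8.497653007507324), 20.21710205078125)
```

View pics/end.png

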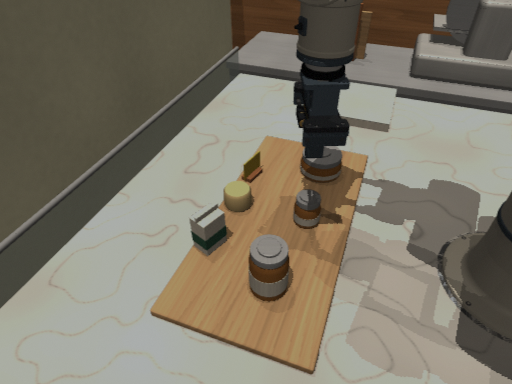

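All the jars and goods stand as they did: tall jar at (268,268), small at (307,208), wide at (321,162), with the panels back up and the arm clear.

```bash
python3 -c "from rig import *;print(finish_job())"
```

```text
the job is handed in; nothing more can be done
None
```

I pressed the three lid panels lightly in order (tall, wide, small), each about 3 mm down at roughly 4 N; all came back up, nothing was moved, and the job was handed in at about 13 s.

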